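# Take the sugar pail off its latch hook

## Task

Take the small white pail off its latch hook: push it back on the arm to press the orange sprung keeper open, lift it out while keeping the keeper pressed, and draw it off towards the robot. Go by feel and gently, as the latch must never be loaded with more than 16 N. Then set the pail down, without dropping it, upright and wholly on the round cork mat, let go, and leave everything else on the counter where it is.

Things in the scene. Friction and masses are not known exactly. Their poses are not given: they have to be found in the camera images.
- pail: Small white enamel pail with a rigid steel ladder handle, about 0.25 kg (varies). Origin: centre of its underside, z up. Bowl 70 mm across at the rim (foot 58), 65 mm high. Above it, two 6 mm square rails at y = +-18 mm, z = 60 to 150 mm, joined by the rung, topped by the wooden grip. It starts hanging by the rung on the stand's arm, its x along the stand's x within 0.03 rad.
- rung (a point): Centre of the pail's rung: a bar 8 mm thick in x, 8 mm high, between the rails along y; on the pail at z = 124 mm. The window under it is 30 mm wide and 51 mm high, the one between rung and grip 15 mm high. It starts resting on the stand's arm at about x = -92 mm of the stand.
- grip (a point): Centre of the pail's wooden grip: 24 mm in x, 30 mm in y, 36 mm in z, axes as the pail's; on the pail at z = 161 mm. Of the stand only the orange plate comes near it, behind its back (+x) face.
- stand: Fixed steel latch-hook stand. Origin: foot of its 12 mm round post on the counter, z up. Base plate x = -145 to 25, y = +-40, 10 mm high. A level arm, 10 mm wide, top at z = 150 mm, runs from the post to x = -130 mm. A latch head is clamped on the arm, its setting h anywhere from -12 to +12 mm along x and not measured: it must be felt. A dark housing behind the keeper: x = -39 + h to -17 + h, top at z = 169 mm.
- latch: The latch on the stand: tip, hood and orange keeper together, the part that must not be loaded with more than 16 N. Its origin and axes are those of the stand and say nothing of the setting h. While the bowl is still under the arm the pail can rise 40 mm at most: draw the bowl out past the arm's end before raising it further.
- hood (a point): Nominal end of the dark hood on the stand's arm (stand x = -69, y = 0, z = 163 mm; the true end is at x + h). The hood is 8 mm wide, z = 160 to 166 mm, and reaches from the upturned tip (inner face stand x = -109 + h) back over the rung, so the rung cannot rise until all of it is pushed past the hood's end towards +x. Once 20 mm up, it can be drawn off to -x over hood and tip.
- keeper_face (a point): Nominal middle of the face of the orange sprung keeper plate behind the pail's grip (stand x = -66, z = 185 mm; truly at x + h): 18 mm wide, z = 154 to 198 mm. The back of the grip presses it; it slides 16 mm to +x to a hard stop (1.5 N at first touch, 5 N at the stop) and springs back. The rung clears the hood only in the last 3 mm before the stop; keep the plate pressed while the grip slides up it.
- mat: Round cork mat, fixed, 120 mm across and 6 mm thick. Origin: centre of its underside. The pail is to stand on it.
- mat_top (a point): Centre of the cork mat's top face.
- mug: Bystander: a blue mug, 80 mm across and 90 mm high. Origin: centre of its underside. Leave it alone.
- teaspoon: Bystander: a steel spoon 140 mm long, lying flat. Origin: middle of its length, on the counter. Leave it alone.
- coffee_jar: Bystander: an amber jar with a steel cap and paper label, 76 mm across and 105 mm high. Origin: centre of its underside. Leave it alone.
- red_jar: Bystander: an amber jar with a red cap, 72 mm across and 95 mm high. Origin: centre of its underside. Leave it alone.
- sugar_jar: Bystander: a white jar with a steel cap, 72 mm across and 95 mm high. Origin: centre of its underside. Leave it alone.
- cups: Bystander: a nested stack of yellow and white paper cups, 74 mm across and 127 mm high. Origin: centre of its underside. Leave it alone.
- spray: Bystander: a purple bottle with a white cap, 64 mm across and 190 mm high. Origin: centre of its underside. Leave it alone.
Not all that is in view belongs to the job. Several things have the shape of the stand; the one meant has the colours described above.

How it is judged:
By the outcome, as a careful person would: the job done as asked, in the order asked, and still so for the second after the job is handed in, with the robot touching nothing.
It also fails if it takes over 72 s, if anything falls off the work surface, if the arm or the gripper's body presses on something with over 40 N, if the wrist force passes 120 N, or if a joint passes its speed limit or range.

## Robot

A 6-joint arm with a two-finger parallel gripper is mounted at the origin on the work surface. World frame = base frame: x ahead of the robot, y to its left, z up, the work surface at z = 0. Lengths are in mm, angles in rad, forces in N, time in s.
With the tool pointing down it reaches from about 275 to 750 mm from the base axis. Payload 10.2 kg.
Tool frame: the origin (TCP) lies between the finger pads; the fingertips stand 11 mm ahead of it and the grasp point (between the pads) lies 8 mm behind it (ctrl.nose_length is the distance from the TCP to the fingertips, in mm); x points along the fingers, y is the direction in which the jaws open and shut, and the axes are right-handed (so a half turn about x gives the same grasp; the last joint's range is limited). The gripper opens to 85 mm and grips with 20 to 120 N. Pads are 22 mm wide; open, the fingers measure 114 mm over their backs; the gripper's body (76 mm by 85 mm) begins 54 mm behind the grasp point. The pads swing forward as they close: fully open they stand 13 mm farther back than shut.
Start: joints at [-1.391, 0.313, 1.498, -0, 1.331, -0.223], TCP at [205.786, -482.994, 242.294] pointing down, gripper open.
Joint ranges: [-2.94, 2.94], [-0.97, 2.17], [0.19, 2.56], [-1.23, 4.37], [0.02, 3.11], [-2.88, 2.88]. Speed limits (rad/s): [2.39, 2.39, 3.01, 3.14, 3.14, 3.14].

## Interface

Orientations are given as a unit quaternion [w, x, y, z].
In Python, from rig import ctrl, capture, ticket gives the robot as it stands.
- The arm moves only by the tool step_arm, never from a script. Its argument "commands" is a list of rows, each a list of 2 entries, a list of its own where there are three numbers: the shift along the world's x, y, z normalised to -1 to 1, where 1 is 0.04 m, then the turn about the world's z normalised to -1 to 1, where 1 is 180 degrees. A call has 1 to 5 rows; each row shifts and turns the commanded pose from where the row before left it; what a row does not reach is not made up. A row lasts 1/10 s, in which the tool goes at most 50 mm and 8.59 degrees, less where a joint would pass 70% of its speed; a pose out of reach is approached as far as the arm can. A call with a number of a shift or a turn outside -1 to 1 is refused whole. A call with a gripper value outside its range is refused whole. "gripper" is the closure, from -1 (fully open) to 1 (shut), so that 0 is half open, set as the call begins (left out, the last holds). The fingers move at their own pace and stop on an object; "force" is the grip in N (left out, the last holds). Time passes only in rows, so rows that do not move let the fingers close. It gives the time, the measured TCP pose, the force and the opening at its end, in the units of the state.
- ctrl.sense(): the state, without advancing time (a new reading comes with each control period).
- capture(name): name is "scene" or "top" or "wrist"; returns a dict with "image" (400x640x3 uint8, blue, green, red), "fov_y" (degrees; the focal length in pixels is half the picture's height over the tangent of half this angle, whatever the lens; pixels are square), "cx", "cy" (the principal point, pixels), "k1" (the pictures are not rectified: a ray, as slopes to the right and down, at radius r is drawn at 1 + k1 r^2 times it, then the intrinsics apply), "origin" and "orientation" of the camera in the world. Camera axes: x right, y down, z forward; pixel columns grow to the right and rows downward; lengths in mm; the calibration is good to about 2 mm. A picture is of the moment at which its call begins. There is no depth.
- ticket.finish_job(): hands the job in, once; it reports no verdict.
The state is a dict: "time_s": time; "joints": joint angles; "dq": joint speeds; "tau": joint torques, N m; "eef_pos": TCP position; "ee_rot": TCP orientation; "force": force on the tool from outside, world axes, zero at the start; "wrist_torque": the same for the moment, N m; "grip_width": opening from 0.0 (shut) to 1.0 (fully open).
Only numpy, scipy, OpenCV 4.12 (cv2) and the standard library are available. Lean on these libraries where they do the work, as an engineer would, in place of code of your own. Each camera call takes 0.05 s, during which the arm holds its last target.

## Working session

There is one attempt and no reset: what is moved stays moved. The work goes in short steps, Python scripts to look and compute and a tool call to move; the robot and the scene stay as the last step left them, time stands still between calls to the robot, and variables do not carry over. Pictures are saved under pics/ and viewed, and the job is handed in when it is done.

Besides the shell and the picture viewer there is one more tool, called after ">>>" by a JSON object that holds its "op" and its "data", one argument or row to a line. step_arm: Moves the arm, as the interface text tells. Its arguments: {"type":"object","properties":{"commands":{"type":"array","items":{"type":"array"}},"gripper":{"type":"number"},"force":{"type":"number"}},"required":["commands"]}

```bash
mkdir -p pics; ls
python3 - <<'E'
from rig import ctrl,capture
import cv2,pickle
s=ctrl.sense();print(s, ctrl.nose_length)
d={}
for n in("scene","top","wrist"):
    c=capture(n);d[n]=c;cv2.imwrite(f"pics/{n}0.png",c["image"]);print(n,{k:v for k,v in c.items() if k!="image"})
pickle.dump(d,open("c0.pkl","wb"))
E
```

```text
pics
{'time_s': 0.0, 'joints': array([-1.39141933e+00,  3.13490718e-01,  1.49842510e+00, -1.23504207e-05,
        1.33100225e+00, -2.23436040e-01]), 'dq': array([-0.00047767, -0.00039433,  0.00079074,  0.00117631, -0.00149491,
        0.00041934]), 'tau': array([-5.39815574e-04, -4.12264287e+01, -2.59744513e+01, -1.68840807e-04,
        4.12930051e-03,  7.04353749e-07]), 'eef_pos': array([ 205.72912552, -482.75294773,  241.71874206]), 'ee_rot': array([ 0.14098743,  0.69281917,  0.1419246 , -0.69280701]), 'force': array([ 0.18734199,  0.15653803, -0.67714014]), 'wrist_torque': array([0.01908493, 0.02325423, 0.00980575]), 'grip_width': 0.9990526184667531} 11.0
scene {'fov_y': 57.148485813485074, 'cx': 317.6187096249215, 'cy': 207.1277849165173, 'k1': -0.05603210452708822, 'origin': array([1285.8516122 ,  719.96470226,  902.54134496]), 'orientation': array([-0.15605002,  0.30824082,  0.84039371, -0.41758161])}
top {'fov_y': 57.297618183823396, 'cx': 322.3027308412884, 'cy': 200.0730624980247, 'k1': -0.07677861552023843, 'origin': array([ 523.89859197,   -7.58357925, 1209.61428913]), 'orientation': array([ 0.02661151, -0.70590281,  0.70727876, -0.02738276])}
wrist {'fov_y': 66.79379121472988, 'cx': 323.43886141421257, 'cy': 200.19872203035263, 'k1': 0.01277785411375291, 'origin': array([ 283.55045775, -450.63433354,  373.27007878]), 'orientation': array([ 0.13576451,  0.82331471, -0.54365243, -0.09034889])}
```

View pics/scene0.png

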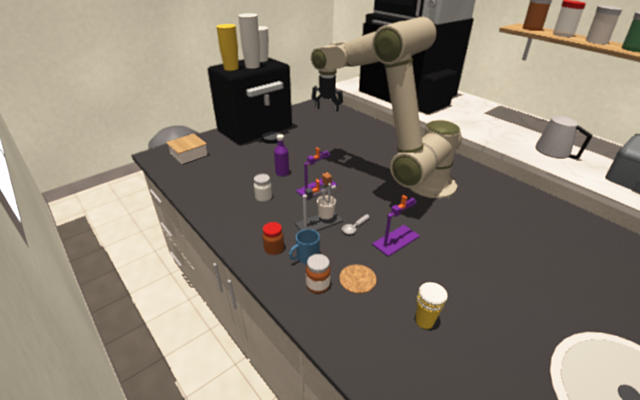

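View pics/top0.png

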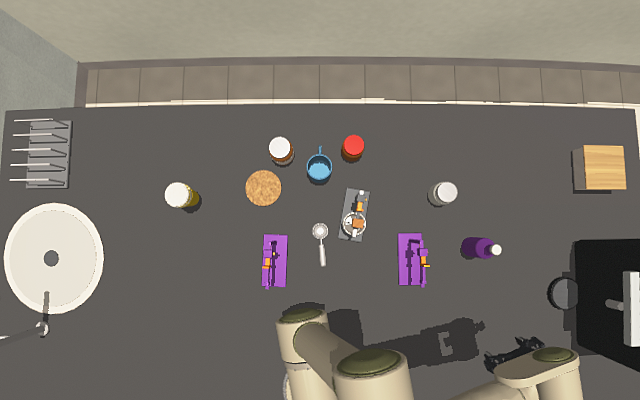

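View pics/wrist0.png

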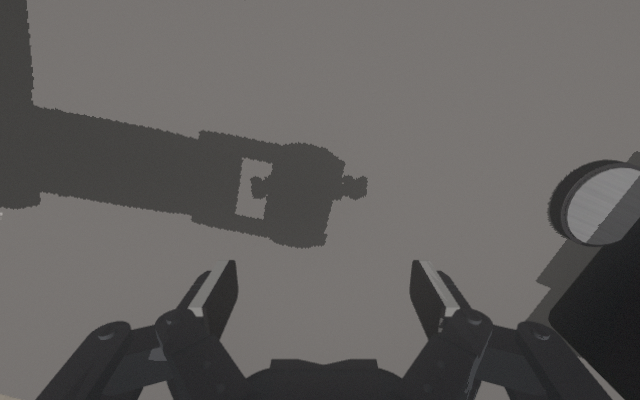

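```bash
cat > h.py <<'E'
import numpy as np,cv2,pickle
from scipy.spatial.transform import Rotation as R
def K(c):
    f=c["image"].shape[0]/2/np.tan(np.radians(c["fov_y"]/2)); return f
def ray(c,u,v):
    f=K(c); a=np.array([(u-c["cx"])/f,(v-c["cy"])/f]); s=a.copy()
    for _ in range(20): s=a/(1+c["k1"]*(s@s))
    q=c["orientation"]; return R.from_quat([q[1],q[2],q[3],q[0]]).apply([s[0],s[1],1.])
def onz(c,u,v,z):
    d=ray(c,u,v);o=c["origin"]; return o+d*(z-o[2])/d[2]
def proj(c,p):
    q=c["orientation"]; x=R.from_quat([q[1],q[2],q[3],q[0]]).inv().apply(np.asarray(p,float)-c["origin"])
    s=x[:2]/x[2]; s=s*(1+c["k1"]*(s@s)); return s*K(c)+[c["cx"],c["cy"]]
def tri(c1,p1,c2,p2):
    o1,d1=c1["origin"],ray(c1,*p1);o2,d2=c2["origin"],ray(c2,*p2)
    d1=d1/np.linalg.norm(d1);d2=d2/np.linalg.norm(d2)
    A=np.stack([d1,-d2],1);t=np.linalg.lstsq(A,o2-o1,rcond=None)[0]
    a,b=o1+t[0]*d1,o2+t[1]*d2
    return (a+b)/2,np.linalg.norm(a-b)
E
python3 - <<'E'
from h import *
d=pickle.load(open("c0.pkl","rb"))
def crop(n,x,y,w,h,s):
    im=d[n]["image"][y:y+h,x:x+w];im=cv2.resize(im,None,fx=s,fy=s,interpolation=cv2.INTER_CUBIC);return im
cv2.imwrite("pics/topz.png",crop("top",320,170,70,80,7))
cv2.imwrite("pics/scz.png",crop("scene",270,160,90,90,6))
c=d["top"]
hsv=cv2.cvtColor(c["image"],cv2.COLOR_BGR2HSV)
m=cv2.inRange(hsv[160:215,235:290],(5,60,80),(25,255,255))
n,l,st,ce=cv2.connectedComponentsWithStats(m);i=1+np.argmax(st[1:,4]);print(st[i],ce[i]+[235,160])
print("mat top",onz(c,*(ce[i]+[235,160]),6))
E
```

```text
[  10   10   37   36 1048] [262.8101145  187.55629771]
mat top [657.96630063 188.00295785   6.        ]
```

View pics/topz.png

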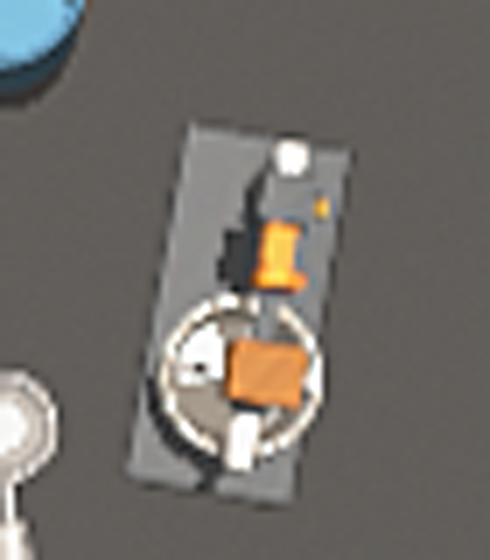

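View pics/scz.png

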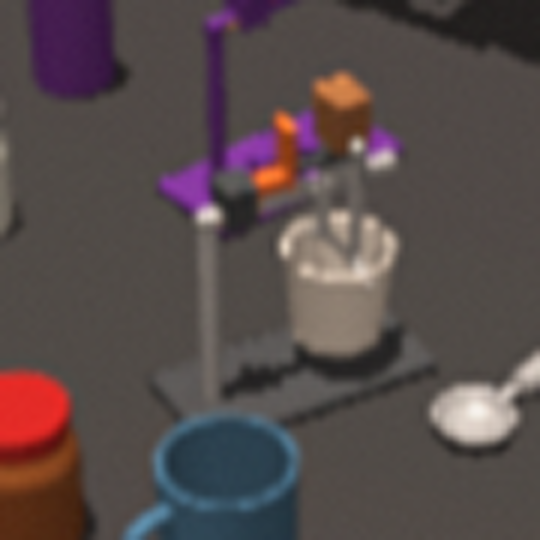

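Run:
```python
from h import *
d=pickle.load(open("c0.pkl","rb"));c=d["top"];s=d["scene"]
P=lambda x,y:np.array([320+(x+.5)/7-.5,170+(y+.5)/7-.5])
B=[onz(c,*P(x,y),10)[:2] for x,y in[(190,125),(352,150),(292,503),(128,475)]]
for b in B:print(b.round(1))
# back mid / front mid
bk=(B[0]+B[1])/2;fr=(B[2]+B[3])/2;ax=(bk-fr);L=np.linalg.norm(ax);ax/=L
print("len",L,np.linalg.norm(B[0]-B[1]),"yaw",np.arctan2(ax[1],ax[0]))
sd=(B[0]-B[1]+B[3]-B[2]);print("yaw side",np.arctan2(sd[1],sd[0])-np.pi/2)
o=(bk+fr)/2+ax*60;print("origin",o)
# post top white disc z=150?
print("post top",[onz(c,*P(292,158),z)[:2] for z in(150,156)])
hsv=cv2.cvtColor(c["image"],cv2.COLOR_BGR2HSV)
m=cv2.inRange(hsv[210:235,345:370],(5,100,120),(14,220,255));
n,l,st,ce=cv2.connectedComponentsWithStats(m)
for i in range(1,n):print(st[i],ce[i]+[345,210], onz(c,*(ce[i]+[345,210]),209))
cn=[P(232,340),P(310,345),P(302,408),P(226,398)]
for q in cn:print(onz(c,*q,209).round(1))
print("grip", onz(c,*np.mean(cn,0),209))
S=lambda x,y:np.array([270+(x+.5)/6-.5,160+(y+.5)/6-.5])
print("grip scene top ctr",onz(s,*S(342,91),209))
```

```text
[657.4 -89.5]
[ 645.4 -165.9]
[ 480.1 -136. ]
[493.3 -59.5]
len 167.40223170297799 77.24060192801227 yaw -0.17991485095538728
yaw side -0.16352449986203976
origin [ 628.0627323  -123.46238119]
post top [array([ 627.91984065, -122.33477256]), array([ 627.3308268 , -121.68500107])]
[11  0  1  1  1] [356. 210.] [ 573.03792539 -100.95409308  209.        ]
[16  0  3  2  3] [362.         210.66666667] [ 571.17199443 -117.39225578  209.        ]
[ 7  8 12 11 84] [357.48809524 222.8452381 ] [ 537.90842886 -104.72994198  209.        ]
[550.8 -91.8 209. ]
[ 548.7 -122.3  209. ]
[ 524.2 -118.9  209. ]
[528.2 -89.3 209. ]
grip [ 537.97102262 -105.54462615  209.        ]
grip scene top ctr [ 539.53384117 -101.95580493  209.        ]
```

Run:
```python
from h import *
from rig import ctrl
s=ctrl.sense();q=s["ee_rot"];M=R.from_quat([q[1],q[2],q[3],q[0]]).as_matrix();print(M.round(3))
y=M[:,1];print("tool y yaw",np.arctan2(y[1],y[0]), "want",np.pi/2-.172,"or",-np.pi/2-.172, s["joints"])
```

```text
[[-0.     0.392 -0.92 ]
 [ 0.001 -0.92  -0.392]
 [-1.    -0.001 -0.   ]]
tool y yaw -1.1680085379419582 want 1.3987963267948966 or -1.7427963267948965 [-1.39140793e+00  3.13312373e-01  1.49825449e+00 -5.00455279e-06
  1.33101197e+00 -2.23398095e-01]
```

>>> {"op": "step_arm", "data": {
  "commands": [
    [[0,0,1],-0.03],
    [[0,0,1],-0.03],
    [[0.6,0.7,0.3],-0.03],
    [[0.8,0.85,0],-0.03],
    [[0.8,0.85,0],-0.03]
  ],
  "gripper": -1,
  "force": 20
}}

```text
time_s: 0.65
eef_pos: [294.4, -385.9, 334.4]
ee_rot: [-0.026, 0.707, -0.026, -0.707]
force: [1.1, -0.3, -0.4]
grip_width: 0.998
```

>>> {"op": "step_arm", "data": {
  "commands": [
    [[0.8,0.9,0],-0.033],
    [[0.8,0.9,0],0],
    [[0.8,0.9,0],0],
    [[0.8,0.9,0],0],
    [[0.8,0.9,0],0]
  ]
}}

```text
time_s: 1.15
eef_pos: [454.7, -205.2, 334.2]
ee_rot: [0.061, -0.704, 0.061, 0.705]
force: [0.5, -1.3, 0.7]
grip_width: 1.0
```

>>> {"op": "step_arm", "data": {
  "commands": [
    [[0.8,0.9,0],0],
    [[0.8,0.85,0],0],
    [[0.5,0.4,0],0],
    [[0,0,0],0]
  ]
}}

```text
time_s: 1.55
eef_pos: [539.3, -118.7, 333.4]
ee_rot: [0.06, -0.704, 0.059, 0.705]
force: [0.4, -0.8, 0.4]
grip_width: 1.001
```

Run:
```python
from h import *
from rig import ctrl,capture
d={n:capture(n) for n in("wrist","top","scene")};pickle.dump(d,open("c1.pkl","wb"))
for n in d:cv2.imwrite(f"pics/{n}1.png",d[n]["image"])
s=ctrl.sense();q=s["ee_rot"];M=R.from_quat([q[1],q[2],q[3],q[0]]).as_matrix();print(M.round(3),s["eef_pos"],s["joints"],s["force"])
y=M[:,1];print(np.arctan2(y[1],y[0])+np.pi/2)
w=d["wrist"]
for p in[(538,-105.5,209),(628,-123,150)]:print(proj(w,p))
```

```text
[[-0.001 -0.172 -0.985]
 [ 0.    -0.985  0.172]
 [-1.     0.     0.001]] [ 537.37546981 -121.42936036  334.09040124] [-4.34818136e-01  3.27331715e-01  1.24222102e+00 -2.57768462e-04
  1.57261214e+00  1.30841336e+00] [ 0.66010994 -0.03560634 -0.01792358]
-0.17243553049221783
[309.12095407 200.94908262]
[312.73181189  92.5463293 ]
```

View pics/wrist1.png

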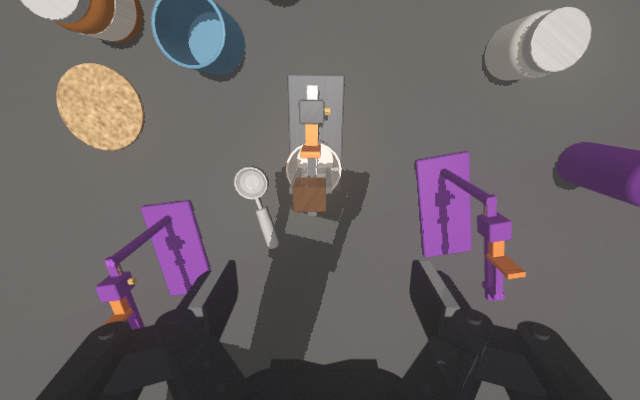

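Run:
```python
from h import *
d=pickle.load(open("c1.pkl","rb"));c=d["wrist"]
im=c["image"][65:235,265:365];cv2.imwrite("pics/wz.png",cv2.resize(im,None,fx=3.5,fy=3.5,interpolation=cv2.INTER_CUBIC))
```

```text
(no output)
```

View pics/wz.png

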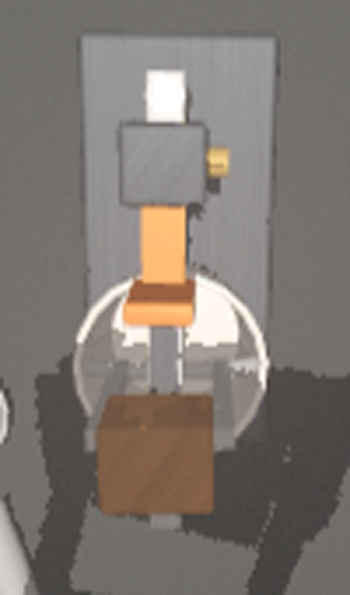

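Run:
```python
from h import *
d=pickle.load(open("c1.pkl","rb"));c=d["wrist"]
P=lambda x,y:np.array([265+(x+.5)/3.5-.5,65+(y+.5)/3.5-.5])
print("cam",c["origin"])
cn=[onz(c,*P(*p),209) for p in[(98,428),(213,428),(213,514),(97,514)]]
for p in cn:print(p.round(1))
print("grip ctr",np.mean(cn,0))
B=[onz(c,*P(*p),10)[:2] for p in[(82,36),(276,36)]];print("base back",B,np.mean(B,0)); e=B[0]-B[1];print(np.arctan2(e[1],e[0])-np.pi/2,np.linalg.norm(e))
u=np.array([np.cos(.172),-np.sin(.172)]);print("origin",np.mean(B,0)-25*u)
k=[onz(c,*P(*p),198)[:2] for p in[(126,303),(192,303)]]; print("keeper top front",k,np.mean(k,0))
h=[onz(c,*P(*p),169)[:2] for p in[(122,122),(208,122),(208,205),(120,203)]];print("housing",h)
o=np.array([628,-122.5])
for n,p in[("keep",np.mean(k,0)),("hous",np.mean(h,0)),("grip",np.mean(cn,0)[:2])]:
  r=p-o;print(n,r@u,r@[-u[1],u[0]])
t=onz(c,*P(165,528),150)[:2]-o;print("arm end",t@u,t@[-u[1],u[0]])
```

```text
cam [ 622.63998197 -133.14941332  464.78435905]
[553.2 -93.6 209. ]
[ 548.4 -122.   209. ]
[ 525.6 -118.2  209. ]
[530.6 -88.7 209. ]
grip ctr [ 539.46700301 -105.66164565  209.        ]
base back [array([658.63594841, -88.88362287]), array([ 645.82433713, -164.615518  ])] [ 652.23014277 -126.74957043]
-0.1675839579842322 76.80792487418833
origin [ 627.59903199 -122.47074096]
keeper top front [array([ 581.14942558, -105.38336576]), array([ 578.38421937, -121.75556221])] [ 579.76682247 -113.56946398]
housing [array([ 623.7693638 , -110.47492077]), array([ 619.98474409, -132.86877924]), array([ 599.00577234, -129.33125181]), array([ 603.49021516, -105.9431222 ])]
keep -49.049959188530174 0.5434992146399588
hous -16.68194504632093 -0.009831497623732866
grip -90.10858014431872 1.4371909781972982
arm end -129.06592670161967 1.5024925477230133
```

>>> {"op": "step_arm", "data": {
  "commands": [
    [[0.04,0.39,-0.9],0],
    [[0,0,-1],0],
    [[0,0,-0.9],0],
    [[0,0,-0.5],0],
    [[0,0,0],0]
  ],
  "gripper": -0.2
}}

```text
time_s: 2.2
eef_pos: [537.7, -106.0, 200.0]
ee_rot: [0.062, -0.703, 0.061, 0.706]
force: [-0.1, 0.0, 0.8]
grip_width: 0.603
```

Run:
```python
from h import *
from rig import ctrl,capture
d={n:capture(n) for n in("wrist","scene")};pickle.dump(d,open("c2.pkl","wb"))
a=d["wrist"]["image"];b=cv2.resize(d["scene"]["image"][150:250,260:380],None,fx=4,fy=4,interpolation=cv2.INTER_CUBIC)
cv2.imwrite("pics/w2.png",a);cv2.imwrite("pics/s2.png",b)
s=ctrl.sense();print(s["eef_pos"],s["force"],s["wrist_torque"],s["grip_width"])
```

```text
[ 539.35666703 -106.28282579  203.42269894] [ 0.08353973  0.28835717 -0.66981738] [ 0.06228263  0.00382938 -0.00342759] 0.6002262084832615
```

View pics/w2.png

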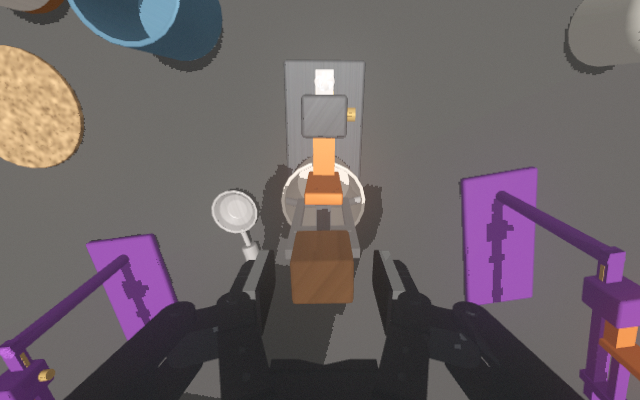

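View pics/s2.png

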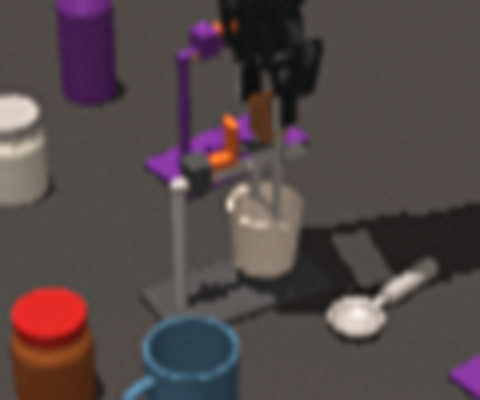

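>>> {"op": "step_arm", "data": {
  "commands": [
    [[0,0,-0.1],0],
    [[0,0,-0.1],0],
    [[0,0,0],0],
    [[0,0,0],0]
  ]
}}

```text
time_s: 2.7
eef_pos: [539.5, -105.4, 194.6]
ee_rot: [-0.061, 0.705, -0.061, -0.704]
force: [0.5, -0.1, -0.6]
grip_width: 0.601
```

>>> {"op": "step_arm", "data": {
  "commands": [
    [[0,0,0],0],
    [[0,0,0],0],
    [[0,0,0],0],
    [[0,0,0],0],
    [[0,0,0],0]
  ],
  "gripper": 0.6,
  "force": 40
}}

```text
time_s: 3.2
eef_pos: [539.5, -105.5, 194.7]
ee_rot: [-0.061, 0.705, -0.061, -0.704]
force: [-0.5, 0.3, 5.9]
grip_width: 0.342
```

Run:
```python
from h import *
from rig import ctrl,capture
d={n:capture(n) for n in("wrist",)}
cv2.imwrite("pics/w3.png",d["wrist"]["image"])
s=ctrl.sense();print(s["eef_pos"],s["force"],s["wrist_torque"],s["grip_width"])
```

```text
[ 539.51544484 -105.47143132  194.64997321] [-2.0939568  -0.80556907  4.31680584] [ 0.03305336  0.17504838 -0.1054214 ] 0.3467347479042647
```

View pics/w3.png

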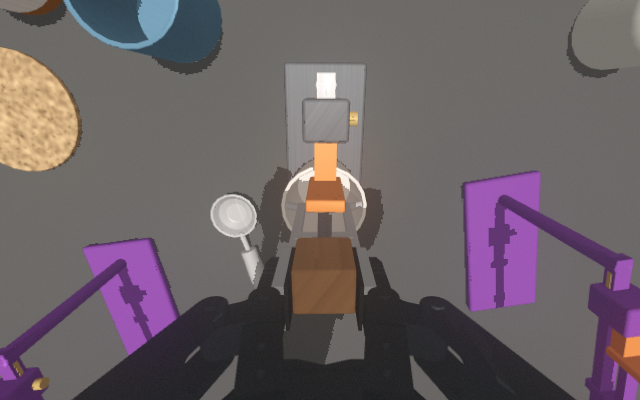

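>>> {"op": "step_arm", "data": {
  "commands": [
    [[0,0,0.01],0],
    [[0,0,0.01],0],
    [[0,0,0],0],
    [[0,0,0],0]
  ]
}}

```text
time_s: 3.65
eef_pos: [539.3, -105.3, 194.7]
ee_rot: [0.061, -0.704, 0.061, 0.705]
force: [0.8, -0.3, -2.0]
grip_width: 0.351
```

>>> {"op": "step_arm", "data": {
  "commands": [
    [[0,0,0.01],0],
    [[0,0,0],0],
    [[0,0,0],0]
  ]
}}

```text
time_s: 3.95
eef_pos: [539.2, -105.3, 195.2]
ee_rot: [0.061, -0.704, 0.061, 0.705]
force: [-0.4, -0.2, -3.2]
grip_width: 0.345
```

>>> {"op": "step_arm", "data": {
  "commands": [
    [[0,0,0.01],0],
    [[0,0,0],0],
    [[0,0,0],0]
  ]
}}

```text
time_s: 4.25
eef_pos: [539.4, -105.4, 195.9]
ee_rot: [0.061, -0.704, 0.061, 0.705]
force: [-0.4, -0.1, -3.1]
grip_width: 0.348
```

>>> {"op": "step_arm", "data": {
  "commands": [
    [[0.1,-0.017,0],0],
    [[0.1,-0.017,0],0],
    [[0.1,-0.017,0],0],
    [[0,0,0],0]
  ]
}}

```text
time_s: 4.65
eef_pos: [551.9, -107.5, 195.7]
ee_rot: [-0.061, 0.705, -0.061, -0.704]
force: [0.2, -0.3, -2.5]
grip_width: 0.342
```

>>> {"op": "step_arm", "data": {
  "commands": [
    [[0.05,-0.009,0],0],
    [[0.05,-0.009,0],0],
    [[0,0,0],0]
  ]
}}

```text
time_s: 4.95
eef_pos: [555.6, -108.2, 195.9]
ee_rot: [-0.061, 0.705, -0.061, -0.704]
force: [-0.1, -0.5, -3.9]
grip_width: 0.344
```

>>> {"op": "step_arm", "data": {
  "commands": [
    [[0.05,-0.009,0],0],
    [[0,0,0],0]
  ]
}}

```text
time_s: 5.15
eef_pos: [557.5, -108.6, 195.9]
ee_rot: [-0.061, 0.705, -0.061, -0.704]
force: [0.1, -0.2, -3.3]
grip_width: 0.343
```

>>> {"op": "step_arm", "data": {
  "commands": [
    [[0.05,-0.009,0],0],
    [[0,0,0],0]
  ]
}}

```text
time_s: 5.35
eef_pos: [559.6, -108.9, 195.9]
ee_rot: [-0.061, 0.705, -0.061, -0.704]
force: [-0.3, 0.2, -2.3]
grip_width: 0.344
```

>>> {"op": "step_arm", "data": {
  "commands": [
    [[0.05,-0.009,0],0],
    [[0,0,0],0]
  ]
}}

```text
time_s: 5.55
eef_pos: [561.6, -109.3, 195.9]
ee_rot: [-0.061, 0.705, -0.061, -0.704]
force: [-0.8, -0.4, -2.7]
grip_width: 0.344
```

>>> {"op": "step_arm", "data": {
  "commands": [
    [[0.05,-0.009,0],0],
    [[0,0,0],0]
  ]
}}

```text
time_s: 5.75
eef_pos: [563.4, -109.5, 195.9]
ee_rot: [0.061, -0.704, 0.061, 0.705]
force: [-1.3, 0.8, -1.7]
grip_width: 0.347
```

>>> {"op": "step_arm", "data": {
  "commands": [
    [[0.05,-0.009,0],0],
    [[0,0,0],0]
  ]
}}

```text
time_s: 5.95
eef_pos: [565.4, -110.0, 195.9]
ee_rot: [0.061, -0.704, 0.061, 0.705]
force: [-1.6, 0.3, -1.7]
grip_width: 0.342
```

>>> {"op": "step_arm", "data": {
  "commands": [
    [[0.05,-0.009,0],0],
    [[0,0,0],0]
  ]
}}

```text
time_s: 6.15
eef_pos: [567.5, -110.4, 195.9]
ee_rot: [0.061, -0.704, 0.061, 0.705]
force: [-3.0, 0.8, -1.7]
grip_width: 0.341
```

>>> {"op": "step_arm", "data": {
  "commands": [
    [[0.05,-0.009,0],0],
    [[0,0,0],0]
  ]
}}

```text
time_s: 6.35
eef_pos: [569.5, -110.7, 195.9]
ee_rot: [0.061, -0.704, 0.061, 0.705]
force: [-3.2, 0.4, -1.9]
grip_width: 0.344
```

>>> {"op": "step_arm", "data": {
  "commands": [
    [[0.05,-0.009,0],0],
    [[0.05,-0.009,0],0],
    [[0,0,0],0]
  ]
}}

```text
time_s: 6.65
eef_pos: [573.5, -111.4, 195.9]
ee_rot: [0.061, -0.704, 0.061, 0.705]
force: [-3.2, -0.2, -0.4]
grip_width: 0.343
```

>>> {"op": "step_arm", "data": {
  "commands": [
    [[0.04,-0.007,0],0],
    [[0,0,0],0]
  ]
}}

```text
time_s: 6.85
eef_pos: [575.0, -111.7, 195.9]
ee_rot: [0.061, -0.704, 0.061, 0.705]
force: [-3.9, 0.3, -0.6]
grip_width: 0.341
```

>>> {"op": "step_arm", "data": {
  "commands": [
    [[0.02,-0.003,0],0],
    [[0,0,0],0]
  ]
}}

```text
time_s: 7.05
eef_pos: [575.8, -111.8, 195.9]
ee_rot: [0.061, -0.704, 0.061, 0.705]
force: [-3.5, 0.5, -1.7]
grip_width: 0.342
```

>>> {"op": "step_arm", "data": {
  "commands": [
    [[0.01,-0.002,0],0],
    [[0,0,0],0]
  ]
}}

```text
time_s: 7.25
eef_pos: [576.2, -111.9, 195.9]
ee_rot: [0.061, -0.704, 0.061, 0.705]
force: [-3.9, 0.7, -1.1]
grip_width: 0.343
```

>>> {"op": "step_arm", "data": {
  "commands": [
    [[0.01,-0.002,0],0],
    [[0,0,0],0]
  ]
}}

```text
time_s: 7.45
eef_pos: [576.6, -112.0, 195.9]
ee_rot: [0.061, -0.704, 0.061, 0.705]
force: [-4.7, 0.9, -0.8]
grip_width: 0.342
```

>>> {"op": "step_arm", "data": {
  "commands": [
    [[0.01,-0.002,0],0],
    [[0,0,0],0]
  ]
}}

```text
time_s: 7.65
eef_pos: [577.0, -112.1, 195.9]
ee_rot: [0.061, -0.704, 0.061, 0.705]
force: [-5.3, 0.6, -1.4]
grip_width: 0.339
```

>>> {"op": "step_arm", "data": {
  "commands": [
    [[0.01,-0.002,0],0],
    [[0,0,0],0]
  ]
}}

```text
time_s: 7.85
eef_pos: [577.4, -112.1, 195.9]
ee_rot: [0.061, -0.704, 0.061, 0.705]
force: [-5.2, 0.6, -1.5]
grip_width: 0.343
```

>>> {"op": "step_arm", "data": {
  "commands": [
    [[0.01,-0.002,0],0],
    [[0,0,0],0]
  ]
}}

```text
time_s: 8.05
eef_pos: [577.8, -112.2, 195.9]
ee_rot: [0.061, -0.704, 0.061, 0.704]
force: [-4.7, 1.0, -1.4]
grip_width: 0.347
```

>>> {"op": "step_arm", "data": {
  "commands": [
    [[0.01,-0.002,0],0],
    [[0,0,0],0]
  ]
}}

```text
time_s: 8.25
eef_pos: [578.2, -112.3, 195.9]
ee_rot: [0.061, -0.704, 0.061, 0.704]
force: [-5.7, 1.1, -2.1]
grip_width: 0.346
```

Run:
```python
from h import *
from rig import ctrl,capture
d={n:capture(n) for n in("wrist","scene")}
cv2.imwrite("pics/w4.png",cv2.resize(d["wrist"]["image"][40:330,230:420],None,fx=2,fy=2,interpolation=cv2.INTER_CUBIC))
cv2.imwrite("pics/s4.png",cv2.resize(d["scene"]["image"][150:250,260:380],None,fx=5,fy=5,interpolation=cv2.INTER_CUBIC))
s=ctrl.sense();print(s["eef_pos"],s["force"],s["wrist_torque"],s["grip_width"])
```

```text
[ 578.17470113 -112.25712852  195.89494036] [-4.76065453  1.21525261 -1.04816754] [ 0.00474965  0.79348217 -0.01592057] 0.34059512210453025
```

View pics/w4.png

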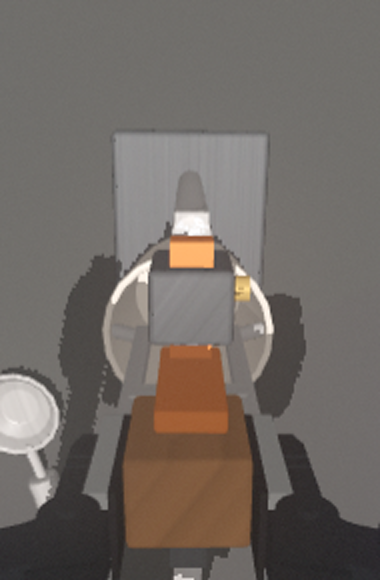

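View pics/s4.png

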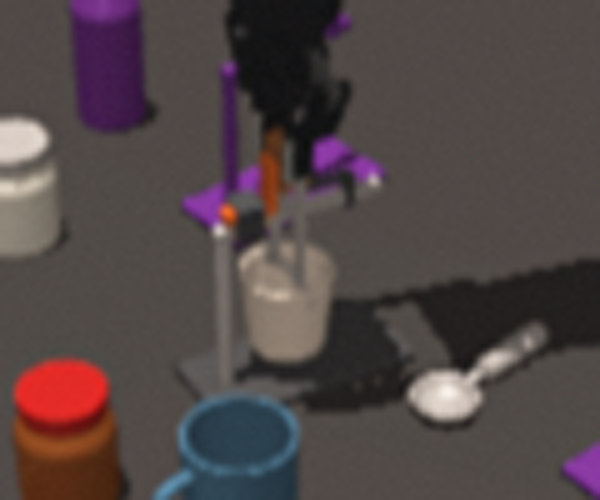

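>>> {"op": "step_arm", "data": {
  "commands": [
    [[0.01,-0.002,0],0],
    [[0,0,0],0],
    [[0,0,0],0]
  ]
}}

```text
time_s: 8.65
eef_pos: [578.4, -112.3, 195.9]
ee_rot: [0.061, -0.704, 0.061, 0.705]
force: [-6.7, 0.4, 0.0]
grip_width: 0.343
```

>>> {"op": "step_arm", "data": {
  "commands": [
    [[0.01,-0.002,0],0],
    [[0,0,0],0],
    [[0,0,0],0]
  ]
}}

```text
time_s: 8.95
eef_pos: [578.5, -112.3, 195.9]
ee_rot: [0.061, -0.704, 0.061, 0.705]
force: [-8.4, 0.5, 0.2]
grip_width: 0.344
```

>>> {"op": "step_arm", "data": {
  "commands": [
    [[-0.02,0.003,0],0],
    [[0,0,0.01],0],
    [[0,0,0.01],0],
    [[0,0,0],0]
  ]
}}

```text
time_s: 9.35
eef_pos: [577.9, -112.2, 196.1]
ee_rot: [0.061, -0.704, 0.061, 0.705]
force: [-4.6, 1.4, -6.5]
grip_width: 0.345
```

>>> {"op": "step_arm", "data": {
  "commands": [
    [[0,0,0.015],0],
    [[0,0,0],0]
  ]
}}

```text
time_s: 9.55
eef_pos: [578.1, -112.2, 197.0]
ee_rot: [0.061, -0.704, 0.061, 0.705]
force: [-4.1, 1.2, -6.1]
grip_width: 0.345
```

>>> {"op": "step_arm", "data": {
  "commands": [
    [[0,0,0.015],0],
    [[0,0,0],0]
  ]
}}

```text
time_s: 9.75
eef_pos: [578.2, -112.2, 197.9]
ee_rot: [0.061, -0.704, 0.061, 0.705]
force: [-4.5, 2.2, -6.9]
grip_width: 0.346
```

>>> {"op": "step_arm", "data": {
  "commands": [
    [[0,0,0.02],0],
    [[0,0,0],0]
  ]
}}

```text
time_s: 9.95
eef_pos: [578.2, -112.3, 198.8]
ee_rot: [-0.061, 0.705, -0.061, -0.704]
force: [-5.6, 0.5, -5.4]
grip_width: 0.346
```

>>> {"op": "step_arm", "data": {
  "commands": [
    [[0,0,0.03],0],
    [[0,0,0.03],0],
    [[0,0,0],0]
  ]
}}

```text
time_s: 10.25
eef_pos: [578.3, -112.3, 201.4]
ee_rot: [-0.061, 0.705, -0.061, -0.704]
force: [-4.9, 1.3, -4.7]
grip_width: 0.343
```

>>> {"op": "step_arm", "data": {
  "commands": [
    [[0,0,0.03],0],
    [[0,0,0.03],0],
    [[0,0,0.03],0],
    [[0,0,0],0]
  ]
}}

```text
time_s: 10.65
eef_pos: [578.3, -112.3, 205.0]
ee_rot: [-0.061, 0.705, -0.061, -0.704]
force: [-4.4, 0.9, -5.1]
grip_width: 0.34
```

>>> {"op": "step_arm", "data": {
  "commands": [
    [[0,0,0.03],0],
    [[0,0,0.03],0],
    [[0,0,0.03],0],
    [[0,0,0],0]
  ]
}}

```text
time_s: 11.05
eef_pos: [578.3, -112.3, 208.6]
ee_rot: [-0.061, 0.705, -0.061, -0.704]
force: [-4.5, 2.0, -4.4]
grip_width: 0.341
```

>>> {"op": "step_arm", "data": {
  "commands": [
    [[0,0,0.03],0],
    [[0,0,0.03],0],
    [[0,0,0.03],0],
    [[0,0,0],0]
  ]
}}

```text
time_s: 11.45
eef_pos: [578.3, -112.3, 212.2]
ee_rot: [-0.061, 0.705, -0.061, -0.704]
force: [-4.8, 1.4, -4.0]
grip_width: 0.344
```

>>> {"op": "step_arm", "data": {
  "commands": [
    [[0,0,0.03],0],
    [[0,0,0.03],0],
    [[0,0,0.03],0],
    [[0,0,0.02],0],
    [[0,0,0],0]
  ]
}}

```text
time_s: 11.95
eef_pos: [578.3, -112.3, 216.5]
ee_rot: [-0.061, 0.705, -0.061, -0.704]
force: [-5.1, 0.5, -3.9]
grip_width: 0.342
```

Run:
```python
from h import *
from rig import ctrl,capture
d={n:capture(n) for n in("wrist","scene")}
cv2.imwrite("pics/w5.png",cv2.resize(d["wrist"]["image"][40:330,230:420],None,fx=2,fy=2,interpolation=cv2.INTER_CUBIC))
cv2.imwrite("pics/s5.png",cv2.resize(d["scene"]["image"][150:250,260:380],None,fx=5,fy=5,interpolation=cv2.INTER_CUBIC))
s=ctrl.sense();print(s["eef_pos"],s["force"],s["wrist_torque"],s["grip_width"])
```

```text
[ 578.28947164 -112.35940195  216.53817562] [-5.16753462  1.66140082 -4.45589218] [ 0.19252403  0.80564692 -0.03079727] 0.3411343799024878
```

View pics/s5.png

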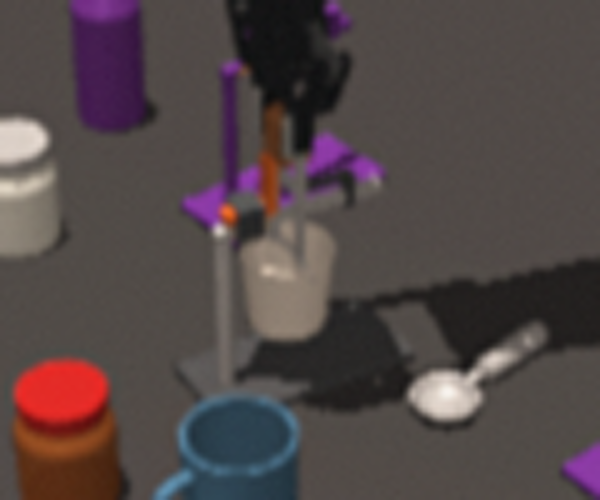

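View pics/w5.png

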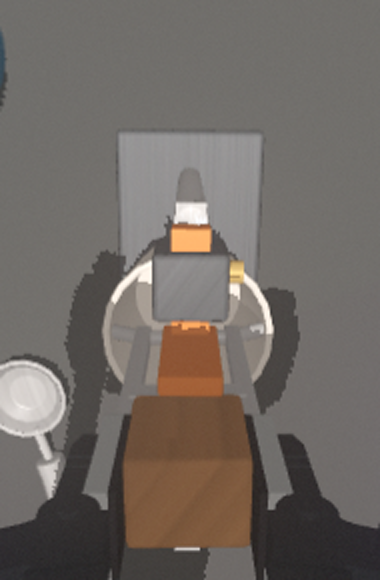

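>>> {"op": "step_arm", "data": {
  "commands": [
    [[-0.1,0.017,0],0],
    [[-0.1,0.017,0],0],
    [[-0.1,0.017,0],0],
    [[-0.1,0.017,0],0],
    [[-0.1,0.017,0],0]
  ]
}}

```text
time_s: 12.55
eef_pos: [558.4, -109.1, 216.8]
ee_rot: [-0.061, 0.705, -0.061, -0.704]
force: [0.8, -0.8, -3.4]
grip_width: 0.341
```

>>> {"op": "step_arm", "data": {
  "commands": [
    [[-0.1,0.017,0.02],0],
    [[-0.1,0.017,0.05],0],
    [[-0.1,0.017,0.05],0],
    [[-0.15,0.026,0],0],
    [[-0.15,0.026,0],0]
  ]
}}

```text
time_s: 13.05
eef_pos: [533.7, -104.7, 221.2]
ee_rot: [-0.061, 0.705, -0.061, -0.704]
force: [1.0, 0.8, -3.3]
grip_width: 0.346
```

>>> {"op": "step_arm", "data": {
  "commands": [
    [[-0.2,0.034,0],0],
    [[-0.2,0.034,0],0],
    [[-0.2,0.034,0],0],
    [[-0.2,0.034,0],0],
    [[-0.2,0.034,0],0]
  ]
}}

```text
time_s: 13.55
eef_pos: [493.5, -97.9, 221.2]
ee_rot: [-0.061, 0.705, -0.061, -0.704]
force: [0.2, -0.1, -3.5]
grip_width: 0.345
```

>>> {"op": "step_arm", "data": {
  "commands": [
    [[-0.4,0.07,0],0],
    [[-0.5,0.085,0],0],
    [[-0.4,0.07,0.2],0],
    [[0,0,0.7],0],
    [[0,0,0.9],0]
  ]
}}

```text
time_s: 14.05
eef_pos: [441.0, -88.6, 293.3]
ee_rot: [0.061, -0.704, 0.061, 0.705]
force: [1.0, -0.3, -2.7]
grip_width: 0.344
```

Run:
```python
from h import *
from rig import ctrl
for f in("c0.pkl","c1.pkl"):
  d=pickle.load(open(f,"rb"))
  for n,box in(("top",(235,160,290,215)),("scene",(335,255,385,300)),("wrist",(45,55,155,160))):
    if f=="c0.pkl" and n=="wrist":continue
    c=d[n];x0,y0,x1,y1=box
    hsv=cv2.cvtColor(c["image"],cv2.COLOR_BGR2HSV);m=cv2.inRange(hsv[y0:y1,x0:x1],(5,60,80),(25,255,255))
    cs=max(cv2.findContours(m,0,1)[0],key=cv2.contourArea);hull=cv2.convexHull(cs)[:,0]
    e=cv2.fitEllipse(cs)
    W=np.array([onz(c,*(p+[x0,y0]),6)[:2] for p in hull]).astype(np.float32)
    print(f,n,e[0][0]+x0,e[0][1]+y0,"circ",cv2.minEnclosingCircle(W))
s=ctrl.sense();print(s["eef_pos"],s["force"],s["joints"])
```

```text
c0.pkl top 262.80872535705566 187.55738830566406 circ ((658.3924560546875, 188.07981872558594), 61.02577209472656)
c0.pkl scene 357.40711975097656 278.4109592437744 circ ((660.6083374023438, 189.9859619140625), 65.0792465209961)
c1.pkl top 262.80872535705566 187.55738830566406 circ ((658.3924560546875, 188.07981872558594), 61.02577209472656)
c1.pkl scene 357.40368270874023 278.4526786804199 circ ((660.6514892578125, 190.65121459960938), 64.76313781738281)
c1.pkl wrist 99.66365814208984 106.26813125610352 circ ((658.772216796875, 187.0198516845703), 61.41426086425781)
[440.99391742 -88.6158349  293.26758437] [ 1.00791698 -0.32292065 -2.680879  ] [-4.59828704e-01  1.10507336e-01  1.61543746e+00 -1.88192000e-06
  1.41805259e+00  1.28331691e+00]
```

>>> {"op": "step_arm", "data": {
  "commands": [
    [[0,0,0.7],0],
    [[0,0,0.9],0],
    [[0.3,0.4,0.5],0],
    [[0.6,0.7,0],0],
    [[0.68,0.86,0],0]
  ]
}}

```text
time_s: 14.55
eef_pos: [505.7, -10.3, 377.9]
ee_rot: [-0.061, 0.705, -0.062, -0.704]
force: [0.3, -1.2, -3.0]
grip_width: 0.346
```

>>> {"op": "step_arm", "data": {
  "commands": [
    [[0.68,0.86,0],0],
    [[0.68,0.86,0],0],
    [[0.68,0.86,0],0],
    [[0.68,0.86,0],0],
    [[0.6,0.8,0],0]
  ]
}}

```text
time_s: 15.05
eef_pos: [638.7, 160.6, 376.8]
ee_rot: [0.061, -0.704, 0.061, 0.705]
force: [0.9, -0.8, -2.5]
grip_width: 0.343
```

>>> {"op": "step_arm", "data": {
  "commands": [
    [[0.5,0.6,-0.3],0],
    [[0.04,0.1,-0.7],0],
    [[0,0,-0.9],0],
    [[0,0,-0.7],0],
    [[0,0,0],0]
  ]
}}

```text
time_s: 15.55
eef_pos: [658.3, 186.8, 268.5]
ee_rot: [0.06, -0.701, 0.061, 0.708]
force: [0.5, 0.5, -2.8]
grip_width: 0.346
```

Run:
```python
from h import *
from rig import ctrl,capture
d={n:capture(n) for n in("wrist","scene","top")};pickle.dump(d,open("c6.pkl","wb"))
cv2.imwrite("pics/w6.png",d["wrist"]["image"])
cv2.imwrite("pics/s6.png",cv2.resize(d["scene"]["image"][170:320,280:460],None,fx=4,fy=4,interpolation=cv2.INTER_CUBIC))
cv2.imwrite("pics/t6.png",cv2.resize(d["top"]["image"][120:260,210:390],None,fx=4,fy=4,interpolation=cv2.INTER_CUBIC))
s=ctrl.sense();print(s["eef_pos"],s["force"],s["ee_rot"])
```

```text
[660.1990083  186.94406623 275.40754061] [ 0.34689026  0.13033765 -2.13822808] [-0.06102435  0.70559216 -0.06058793 -0.703381  ]
```

View pics/w6.png

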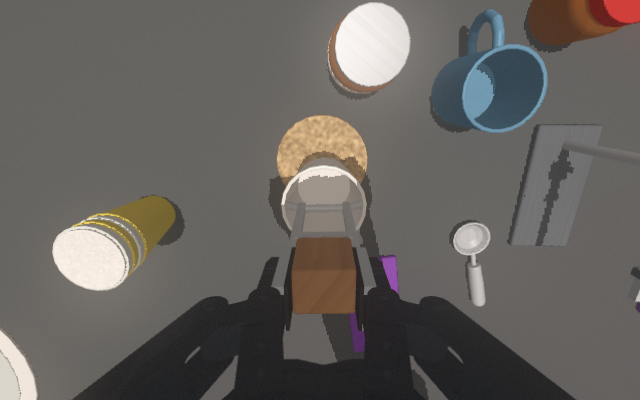

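View pics/s6.png

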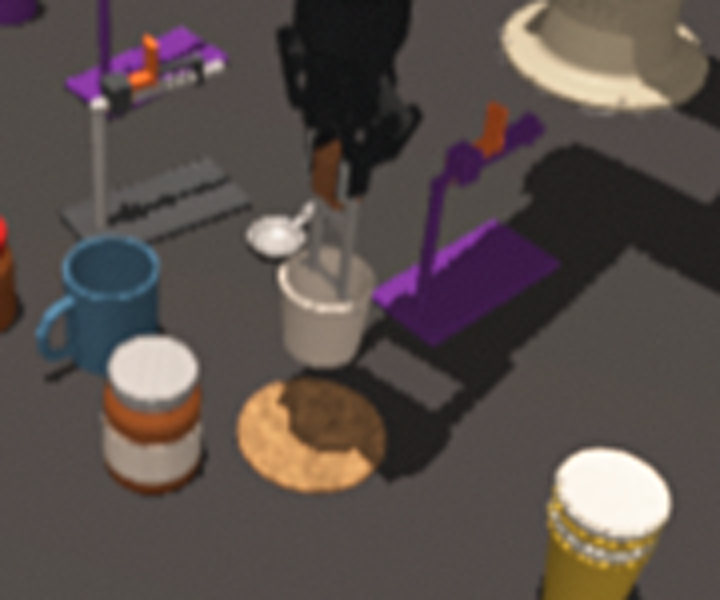

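View pics/t6.png

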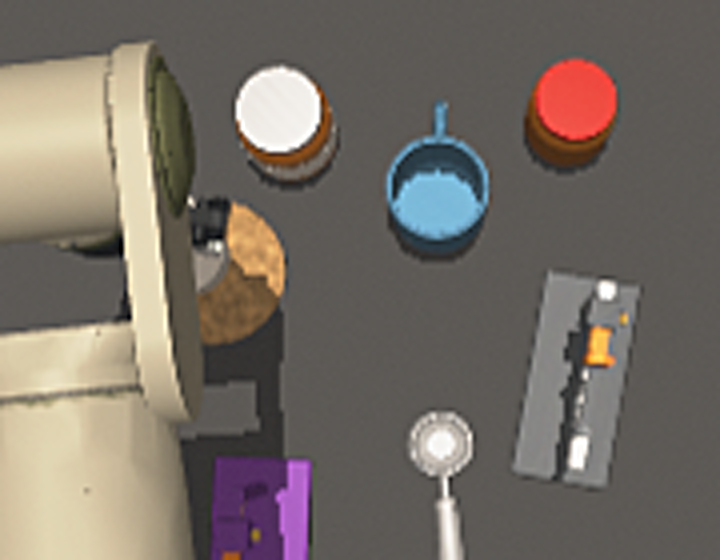

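>>> {"op": "step_arm", "data": {
  "commands": [
    [[-0.04,0.03,-0.7],0],
    [[0,0,-0.8],0],
    [[0,0,-0.5],0],
    [[0,0,-0.2],0],
    [[0,0,0],0]
  ]
}}

```text
time_s: 16.2
eef_pos: [658.6, 188.2, 185.9]
ee_rot: [-0.061, 0.705, -0.061, -0.704]
force: [0.3, -0.6, -2.4]
grip_width: 0.345
```

>>> {"op": "step_arm", "data": {
  "commands": [
    [[0,0,0],0],
    [[0,0,0],0],
    [[0,0,0],0]
  ]
}}

```text
time_s: 16.5
eef_pos: [658.5, 188.3, 186.3]
ee_rot: [-0.061, 0.705, -0.061, -0.704]
force: [-0.1, -0.5, -3.4]
grip_width: 0.342
```

Bottom at about 21 mm; the mat is at 6, so 15 mm to go.

>>> {"op": "step_arm", "data": {
  "commands": [
    [[0,0,-0.1],0],
    [[0,0,-0.1],0],
    [[0,0,-0.05],0],
    [[0,0,0],0],
    [[0,0,0],0]
  ]
}}

```text
time_s: 17.0
eef_pos: [658.2, 188.2, 175.1]
ee_rot: [0.061, -0.704, 0.061, 0.705]
force: [0.0, 0.3, -3.9]
grip_width: 0.341
```

>>> {"op": "step_arm", "data": {
  "commands": [
    [[0,0,-0.025],0],
    [[0,0,-0.025],0],
    [[0,0,0],0]
  ]
}}

```text
time_s: 17.3
eef_pos: [658.1, 188.2, 172.9]
ee_rot: [0.061, -0.704, 0.061, 0.705]
force: [-0.1, 0.3, -3.2]
grip_width: 0.345
```

>>> {"op": "step_arm", "data": {
  "commands": [
    [[0,0,-0.02],0],
    [[0,0,0],0]
  ]
}}

```text
time_s: 17.5
eef_pos: [658.1, 188.2, 172.2]
ee_rot: [0.061, -0.704, 0.061, 0.705]
force: [-0.2, -0.5, -3.1]
grip_width: 0.343
```

>>> {"op": "step_arm", "data": {
  "commands": [
    [[0,0,-0.015],0],
    [[0,0,0],0]
  ]
}}

```text
time_s: 17.7
eef_pos: [658.1, 188.2, 171.6]
ee_rot: [0.061, -0.704, 0.061, 0.705]
force: [-0.2, 1.2, -2.7]
grip_width: 0.347
```

>>> {"op": "step_arm", "data": {
  "commands": [
    [[0,0,-0.015],0],
    [[0,0,0],0]
  ]
}}

```text
time_s: 17.9
eef_pos: [658.2, 188.2, 171.0]
ee_rot: [0.061, -0.704, 0.061, 0.705]
force: [0.0, -0.2, -3.6]
grip_width: 0.349
```

>>> {"op": "step_arm", "data": {
  "commands": [
    [[0,0,-0.01],0],
    [[0,0,0],0]
  ]
}}

```text
time_s: 18.1
eef_pos: [658.2, 188.2, 170.8]
ee_rot: [-0.061, 0.705, -0.061, -0.704]
force: [-0.1, -0.2, -2.4]
grip_width: 0.345
```

>>> {"op": "step_arm", "data": {
  "commands": [
    [[0,0,-0.01],0],
    [[0,0,0],0]
  ]
}}

```text
time_s: 18.3
eef_pos: [658.3, 188.2, 170.7]
ee_rot: [-0.061, 0.705, -0.061, -0.704]
force: [-0.4, -0.9, 1.6]
grip_width: 0.343
```

>>> {"op": "step_arm", "data": {
  "commands": [
    [[0,0,-0.01],0],
    [[0,0,0],0],
    [[0,0,0],0]
  ],
  "force": 20
}}

```text
time_s: 18.6
eef_pos: [658.4, 188.2, 170.8]
ee_rot: [-0.061, 0.705, -0.061, -0.704]
force: [-1.6, -0.2, 6.0]
grip_width: 0.344
```

>>> {"op": "step_arm", "data": {
  "commands": [
    [[0,0,0],0],
    [[0,0,0],0],
    [[0,0,0],0]
  ],
  "gripper": 0.1
}}

```text
time_s: 18.9
eef_pos: [658.1, 188.2, 169.5]
ee_rot: [0.061, -0.704, 0.061, 0.705]
force: [-1.0, -0.6, 0.3]
grip_width: 0.448
```

Run:
```python
from h import *
from rig import ctrl,capture
d={n:capture(n) for n in("wrist","scene")}
cv2.imwrite("pics/w7.png",d["wrist"]["image"])
cv2.imwrite("pics/s7.png",cv2.resize(d["scene"]["image"][170:320,280:460],None,fx=4,fy=4,interpolation=cv2.INTER_CUBIC))
s=ctrl.sense();print(s["eef_pos"],s["force"],s["grip_width"])
```

```text
[658.15141397 188.21874503 169.68438363] [ 0.36719224 -0.42703018 -0.00356605] 0.45239330818759066
```

View pics/w7.png

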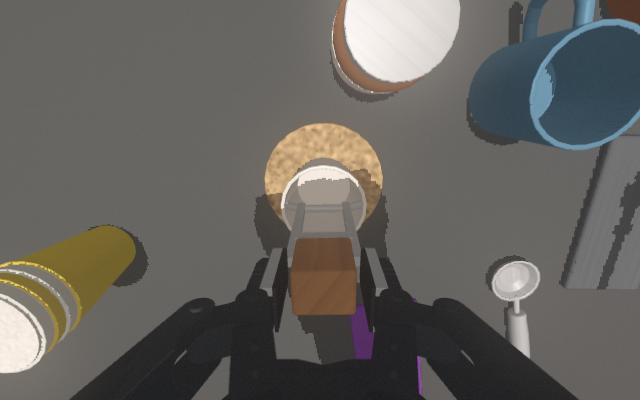

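View pics/s7.png

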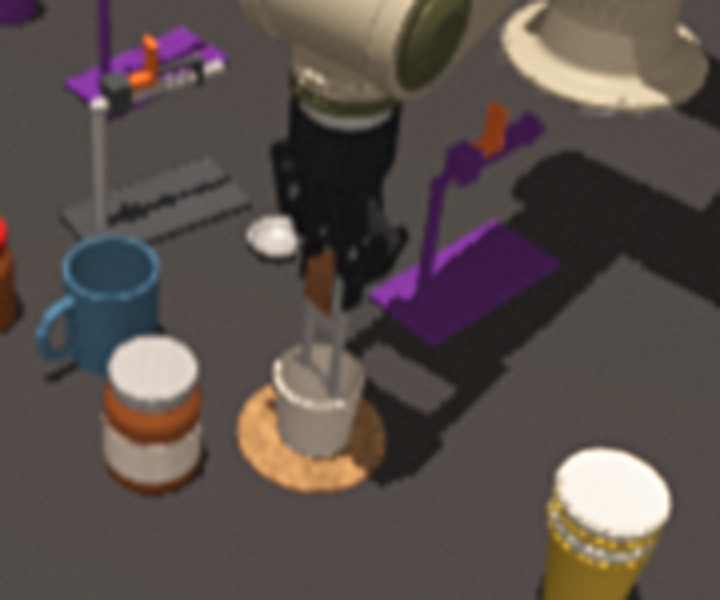

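>>> {"op": "step_arm", "data": {
  "commands": [
    [[0,0,0],0],
    [[0,0,0],0],
    [[0,0,0.2],0],
    [[0,0,0.5],0],
    [[0,0,0.8],0]
  ],
  "gripper": -0.3
}}

```text
time_s: 19.5
eef_pos: [657.6, 188.1, 229.5]
ee_rot: [0.061, -0.703, 0.061, 0.706]
force: [-0.6, -0.5, -0.3]
grip_width: 0.649
```

>>> {"op": "step_arm", "data": {
  "commands": [
    [[0,0,0.9],0],
    [[0,0,0.9],0],
    [[-0.8,0,0.3],0],
    [[-1,0,0],0],
    [[-1,0,0],0]
  ]
}}

```text
time_s: 20.0
eef_pos: [544.8, 188.1, 314.6]
ee_rot: [-0.061, 0.705, -0.061, -0.704]
force: [0.9, 0.6, 1.4]
grip_width: 0.654
```

>>> {"op": "step_arm", "data": {
  "commands": [
    [[-0.8,0,0],0],
    [[-0.4,0,0],0],
    [[0,0,0],0],
    [[0,0,0],0]
  ]
}}

```text
time_s: 20.4
eef_pos: [498.7, 188.2, 314.5]
ee_rot: [-0.061, 0.705, -0.061, -0.704]
force: [-0.3, 0.6, 0.1]
grip_width: 0.65
```

Run:
```python
from h import *
from rig import ctrl,capture
d={n:capture(n) for n in("wrist","scene","top")}
for n in d:cv2.imwrite(f"pics/{n}8.png",d[n]["image"])
cv2.imwrite("pics/s8.png",cv2.resize(d["scene"]["image"][170:320,280:460],None,fx=4,fy=4,interpolation=cv2.INTER_CUBIC))
s=ctrl.sense();print(s["eef_pos"],s["force"],s["dq"].round(3))
```

```text
[498.9653699  188.06833124 313.63065538] [ 0.77142571 -0.83479248 -0.42852205] [ 0.     0.001  0.007  0.001 -0.002  0.001]
```

View pics/s8.png

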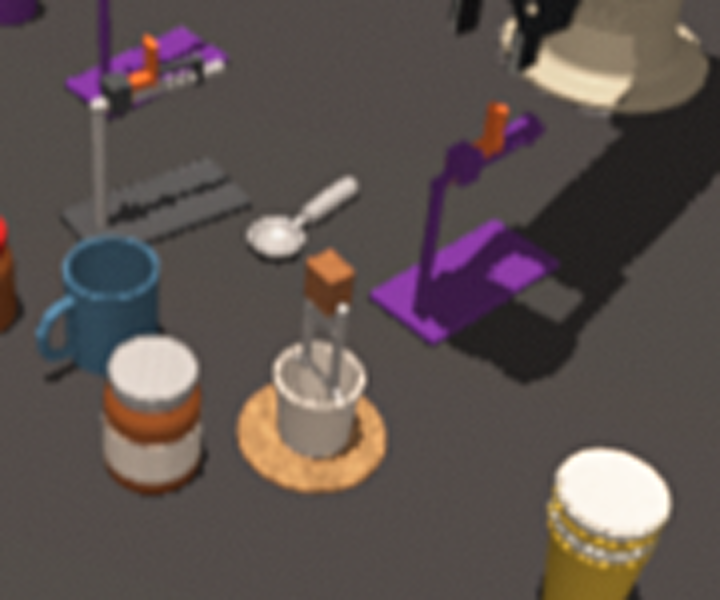

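View pics/top8.png

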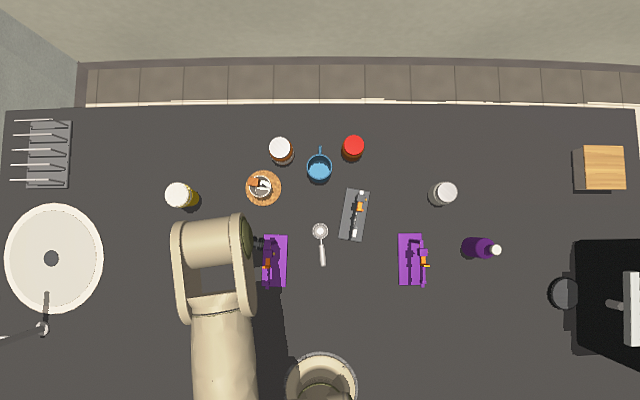

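Run:
```python
from rig import ticket
print(ticket.finish_job())
```

```text
the job is handed in; nothing more can be done
None
```

The pail is off the latch hook and standing upright on the cork mat. The gripper is clear of it, and I handed the job in at about 20.5 s.

- **Grasp and push:** I gripped the wooden grip across its sides and took the pail's weight off the arm. I then pushed it back by feel. The keeper was first touched after about 24 mm, and its hard stop came about 16 mm later.
- **Force:** The largest force read along the push was about 8.5 N at the stop, against the 16 N limit. These are wrist readings at the end of each move call, so peaks between readings were not seen.
- **Lift and draw off:** I backed off about 0.8 mm from the stop and lifted nearly 22 mm with the keeper still pressed (about 5 N). The force showed no jump at the hood, and I then drew the pail off towards the robot.
- **Setting down:** I lowered it onto the mat by feel until contact, pressed to about 6 N upward reading, then opened the fingers and withdrew.

In the last pictures the pail is upright near the middle of the mat, the keeper has sprung back, and everything visible looks where it was. I judged that by eye and did not measure it. The cameras agreed on the mat's centre to within about 3 mm, and no check failed.

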